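# Hang the crested helmet frame on the drying rail under the strip lamp

## Task

Hang the crested helmet frame astride the drying rail, between the two stop collars: the bar up under its crown, one leg down on each side, crest upright, square to the rail. Let it hang there by itself. Do not bump the strip lamp just above the rail, and leave the plain frame, the glue bottle, the spray can and the tape roll where they stand.

Things in the scene. Friction and masses are not known exactly. Their poses are not given: they have to be found in the camera images.
- crested: crested helmet frame, rigid dark grey plastic, about 0.25 kg: inverted-U band 130 mm across (x), 50 mm wide (y), 6 mm thick, standing on its two legs. Origin midway between the feet, z up. Legs upright to z = 40 mm, 118 mm apart inside; thence the band slopes up to a short flat crown at the middle, underside z = 65, top z = 71 mm. Same turned half round about z
- crest (a point): middle of that frame's crest, 98 mm above the frame's origin: an upright flat fin along the frame's x on top of the crown, 12 mm thick (y), z = 71 to 116 mm from the feet, 64 mm long (48 mm in its top 20 mm). The part to grip
- plain: plain helmet frame: same grey band as the crested one (130 x 50 mm, 71 mm high) but without a crest; stands on the table, origin midway between its feet. A bystander
- rail: drying rail, fixed: horizontal steel bar 26 mm thick, 580 mm long, along its y, axis 120 mm above the table, on two posts at y = +-290 mm (posts rise 388 mm and also carry the lamp). Origin on the table under the middle of the bar; its -x side faces the robot. The bar is clear of anything below it
- bay: the two black rubber stop collars on the bar, 44 mm across and 10 mm thick, 130 mm apart inside. Origin on the bar's axis midway between them, y along the bar, x level across it (away from the robot), z up. Fixed on the bar; the place along the bar varies
- lamp: strip lamp, fixed, white, 560 mm long along the rail; origin = the rail's origin, on the table. It fills x = -8 to 28 mm (x away from the robot), z = 359 to 388 mm, so it overhangs the bar: an upright tool over the bar would hit it, one leaning back to the robot by 30 degrees or more clears it
- glue: small white glue bottle, 38 mm across, 100 mm high, standing; origin under its centre. A bystander
- can: spray can, 66 mm across, 190 mm high, standing; origin under its centre. A bystander
- tape: tape roll, 100 mm across, 45 mm high, lying flat; origin under its centre. A bystander
Not all that is in view belongs to the job. Leave any yellow look-alike of the crested alone.

How it is judged:
By the outcome, as a careful person would: the job done as asked, in the order asked, and still so for the second after the job is handed in, with the robot touching nothing.
It also fails if it takes over 43 s, if anything falls off the work surface, if the arm or the gripper's body presses on something with over 40 N, if the wrist force passes 120 N, or if a joint passes its speed limit or range.

## Robot

A 6-joint arm with a two-finger parallel gripper is mounted at the origin on the work surface. World frame = base frame: x ahead of the robot, y to its left, z up, the work surface at z = 0. Lengths are in m, angles in rad, forces in N, time in s.
With the tool pointing down it reaches from about 0.35 to 0.775 m from the base axis. Payload 5.5 kg.
Tool frame: the origin (TCP) lies at the very end of the fingers, on their centre line; the grasp point (between the pads) lies 19 mm behind it; z points along the fingers, y is the line along which they close (so a half turn about z gives the same grasp; the last joint's range is limited). The gripper opens to 85 mm and grips with 20 to 120 N. Pads are 22 mm wide; open, the fingers measure 114 mm over their backs; the gripper's body (76 mm by 85 mm) begins 54 mm behind the grasp point. The pads swing forward as they close: fully open they stand 13 mm farther back than shut.
Start: joints at [-1.323, 0.313, 0.046, 1.304, 0, 1.431], TCP at [0.217, -0.532, 0.231] pointing down, gripper open.
Joint ranges: [-2.76, 2.76], [-0.86, 1.69], [-1.03, 1.26], [-2.2, 2.34], [-1.47, 1.5], [-3.14, 3.14]. Speed limits (rad/s): [2.57, 2.57, 3.14, 3.14, 3.14, 3.14].

## Interface

Orientations are given as a rotation vector (axis times angle).
In Python, from bench import robot gives the robot as it stands. Calls block until the motion is done:
- robot.goto(position, orientation): joint-space move of the TCP to a pose.
- robot.line_to(position, ori=None, v=0.15, f_stop=None): straight line of the TCP; ori=None keeps the orientation; v is the mean speed in m/s. With f_stop (N) it stops when the force on the tool has changed by that much, and returns True; else False.
- robot.move_joints(angles): joint-space move.
- robot.let_go() and robot.close(squeeze=None): open the fingers fully, or close them until they stop; squeeze is the grip in N (None keeps the last).
- robot.hold(seconds).
- robot.solve_ik(position, orientation): joint angles nearest the present ones, or None.
- robot.get_image(name): name is "side" or "top"; returns a dict with "color" (400x640x3 uint8, blue, green, red), "z_map" (400x640 float32, m along the optical axis (not along the pixel's ray), 0 where there is no reading), "fx", "fy", "cx", "cy" (pixels), "distortion" ([k1, k2, p1, p2, k3] as OpenCV has them; the pictures are not rectified), "rvec" (rotation vector, rad) and "tvec" (3), from world to camera coordinates, as OpenCV has them. Camera axes: x right, y down, z forward; pixel columns grow to the right and rows downward; lengths in m; the calibration is good to about 2 mm. A picture is of the moment at which its call begins.
A pose or a line that the arm cannot do raises robot.Unreachable and nothing moves.
- robot.hand_in(): hands the job in; it is judged then, once.
Trained networks look in a picture, given as the dict that the camera call returned (one of the last four; its "shot" number tells which), for a name from the list of things; names that differ only in an ending like _2 or _b are one class to them, and where a whole thing is asked for, a point or a joint stands for the part that bears it (a point fixed in the world has none). Each returns a list of dicts, best first, with "p" (0 to 1); they miss things now and then, are a little off and sometimes report something else, mostly with a low value. They report only what shows in the picture. A call takes as long as a camera call. They do not tell look-alikes from the thing itself.
- robot.look_for(picture, target): "point" ([column, row] in pixels, amid what is visible of it).
- robot.silhouettes(picture, target): "region" (400x640 bool, what is visible of it) and "point" ([column, row] in pixels, amid what is visible of it).
- robot.place_of(picture, target): "point" ([column, row] in pixels: a listed point, or the origin of a listed thing).
Readings, each from a call of its own:
- robot.read_t(): time.
- robot.read_joint_positions(): joint angles.
- robot.read_joint_vel(): joint speeds.
- robot.read_joint_torque(): joint torques, N m.
- robot.read_eef_pos(): TCP position.
- robot.read_tcp_rot(): TCP orientation.
- robot.read_ft_force(): force on the tool from outside, world axes, zero at the start.
- robot.read_ft_torque(): the same for the moment, N m.
- robot.read_width(): finger opening in m.
- robot.read_finger_force(): force on a finger pad.
Only numpy, scipy, OpenCV 4.12 (cv2) and the standard library are available. Lean on these libraries where they do the work, as an engineer would, in place of code of your own. Each camera call takes 0.05 s, during which the arm holds its last target. There are 200 camera calls.

## Working session

There is one attempt and no reset: what is moved stays moved. The work goes in short steps, each a Python script; the robot and the scene stay as the last script left them, time stands still between calls to the robot, and variables do not carry over. Pictures are saved under pics/ and viewed, at most 10 in all, crops included, and the job is handed in when it is done.

```bash
mkdir -p pics; cat > h.py <<'E'
import numpy as np, cv2
from bench import robot
from scipy.spatial.transform import Rotation as R
def cam(im):
    K=np.array([[im["fx"],0,im["cx"]],[0,im["fy"],im["cy"]],[0,0,1]]);return K,np.array(im["distortion"],float),cv2.Rodrigues(np.array(im["rvec"],float))[0],np.array(im["tvec"],float).ravel()
def pts(im,px,z=None):
    "px Nx2 (col,row) -> world by depth map (or by given depth)"
    K,d,Rm,t=cam(im);px=np.asarray(px,float).reshape(-1,2)
    n=cv2.undistortPoints(px[:,None],K,d)[:,0]
    if z is None: z=im["z_map"][px[:,1].round().astype(int).clip(0,399),px[:,0].round().astype(int).clip(0,639)]
    c=np.c_[n,np.ones(len(n))]*np.reshape(z,(-1,1));return (c-t)@Rm
def onplane(im,px,h):
    K,d,Rm,t=cam(im);n=cv2.undistortPoints(np.asarray(px,float).reshape(-1,1,2),K,d)[:,0]
    r=np.c_[n,np.ones(len(n))]@Rm;o=-Rm.T@t;return o+r*((h-o[2])/r[:,2])[:,None]
def region(im,m):
    v,u=np.nonzero(m&(im["z_map"]>0));return pts(im,np.c_[u,v])
E
python3 - <<'E'
from h import *
np.set_printoptions(precision=3,suppress=True)
for c in("top","side"):
    im=robot.get_image(c);cv2.imwrite(f"pics/{c}0.png",im["color"])
    K,d,Rm,t=cam(im);print(c,"cam at",-Rm.T@t)
    for n in("crested","crest","plain","rail","bay","lamp","glue","can","tape"):
        for o in robot.place_of(im,n)[:3]:
            h={"crest":.098,"bay":.12}.get(n,0)
            print(n,round(o["p"],2),np.array(o["point"]),onplane(im,o["point"],h)[0])
print(robot.read_tcp_rot(),robot.read_t())
E
```

```text
top cam at [0.467 0.028 1.017]
crested 0.94 [254.6 237.1] [0.503 0.17  0.   ]
crested 0.93 [298.5 117.6] [0.835 0.058 0.   ]
crested 0.82 [279.2 295.3] [0.352 0.101 0.   ]
crest 0.84 [278.7 303.5] [0.344 0.095 0.098]
crest 0.83 [245.2 231.9] [0.511 0.179 0.098]
crest 0.67 [299.  103.9] [0.836 0.054 0.098]
plain 0.67 [379.9 236.8] [ 0.506 -0.165  0.   ]
rail 0.66 [325.1 178. ] [ 0.665 -0.017  0.   ]
glue 0.73 [312.2 247.3] [0.477 0.016 0.   ]
can 0.56 [451.2 274. ] [ 0.409 -0.355  0.   ]
tape 0.69 [171.9 264.5] [0.429 0.384 0.   ]
side cam at [ 1.098 -0.374  0.788]
crested 0.89 [337.8 187.4] [0.507 0.164 0.   ]
crested 0.63 [389.5 282.8] [0.839 0.057 0.   ]
crest 0.98 [391.8 257.9] [0.828 0.053 0.098]
crest 0.86 [341.8 160.2] [0.501 0.177 0.098]
crest 0.5 [285.5 146.3] [0.353 0.081 0.098]
plain 0.74 [239. 241.] [ 0.51  -0.177  0.   ]
glue 0.82 [287.8 204.5] [ 0.476  0.001 -0.   ]
can 0.74 [158.5 248.4] [ 0.408 -0.355  0.   ]
can 0.23 [338.  188.4] [0.511 0.162 0.   ]
can 0.16 [290.8 200.4] [0.468 0.017 0.   ]
tape 0.56 [370.3 144.8] [0.411 0.386 0.   ]
[3.083 0.605 0.   ] 1.0
```

View pics/top0.png

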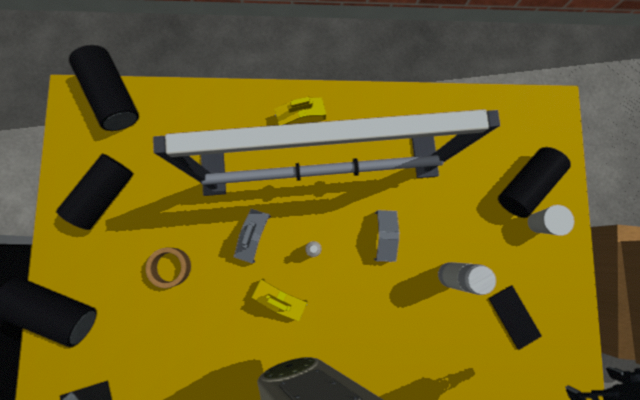

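View pics/side0.png

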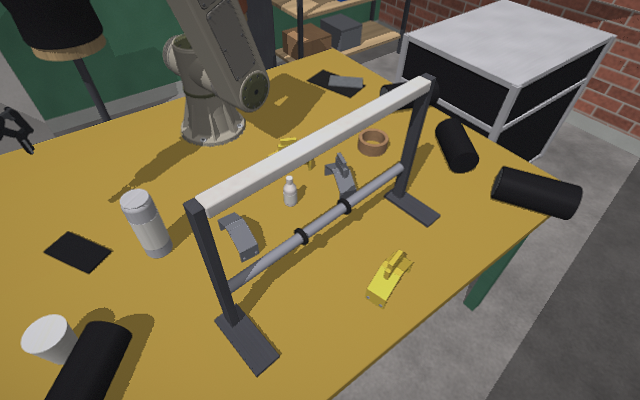

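The top view shows the grey crested frame at about (254,237) and yellow look-alikes at (300,108) and (279,300). The collars are at (297,171) and (356,167). In the side view the grey crested frame is at (341,175), with collars at (303,236) and (345,206).

```bash
python3 - <<'E'
from h import *
np.set_printoptions(precision=4,suppress=True)
def line(P):
    c=P.mean(0);v=np.linalg.svd(P-c)[2][0];return c,v
for c in("top","side"):
    im=robot.get_image(c)
    v,u=np.mgrid[:400,:640];P=pts(im,np.c_[u.ravel(),v.ravel()]).reshape(400,640,3);ok=im["z_map"]>0
    bgr=im["color"].astype(int)
    # bar
    m=ok&(P[...,2]>.122)&(P[...,2]<.137)&(abs(P[...,1])<.26)&(P[...,0]>.58)&(P[...,0]<.76)
    B=P[m];ce,d=line(B[:,:2]);
    for _ in range(3):
        r=(B[:,:2]-ce)@np.array([-d[1],d[0]]);B=B[abs(r)<.02];ce,d=line(B[:,:2])
    print(c,"bar",len(B),ce,d,"deg",np.degrees(np.arctan(d[0]/d[1])),"ztop",np.percentile(B[:,2],[50,95]))
    # collars: dark and near the bar
    near=ok&(abs((P[...,:2]-ce)@np.array([-d[1],d[0]]))<.03)&(P[...,2]>.105)&(P[...,2]<.15)&(bgr.max(2)<45)
    n,l,st,cc=cv2.connectedComponentsWithStats(near.astype(np.uint8))
    for i in range(1,n):
        if st[i,4]>15: print(" collar",st[i,4],cc[i],np.median(P[l==i],0),onplane(im,cc[i],.125 )[0])
    # crest + legs
    for o in robot.silhouettes(im,"crested"):
        Q=P[o["region"]&ok];g=bgr[o["region"]].mean(0);print(" crested",round(o["p"],2),o["point"],"col",g,len(Q))
        if g[2]-g[0]>40: continue
        Q=Q[np.linalg.norm(Q[:,:2]-[.505,.172],axis=1)<.1]
        F=Q[Q[:,2]>.08];ce2,d2=line(F[:,:2]);s=(F[:,:2]-ce2)@d2
        print("  fin n",len(F),ce2,ce2+d2*(s.max()+s.min())/2,"yaw",np.degrees(np.arctan2(d2[1],d2[0])),"len",np.ptp(s),"zmax",np.sort(Q[:,2])[-5:])
        A=Q[Q[:,2]>.02];(x,y),wh,a=cv2.minAreaRect(A[:,:2].astype(np.float32));print("  band rect",x,y,wh,a)
E
```

```text
top bar 2222 [0.66   0.0042] [ 0.0969 -0.9953] deg -5.560145101895061 ztop [0.1307 0.1346]
 collar 44 [439.1364 154.6364] [ 0.7018 -0.2842  0.1378] [ 0.702  -0.2896  0.125 ]
 collar 51 [355.7255 166.9804] [ 0.6651 -0.0841  0.1391] [ 0.6685 -0.0854  0.125 ]
 collar 43 [297.3721 171.7674] [0.6513 0.0552 0.1393] [0.6549 0.0549 0.125 ]
 collar 23 [204.3478 171.4348] [0.652  0.2737 0.1371] [0.6529 0.276  0.125 ]
 crested 0.93 [249.8, 235.1] col [91.7469 88.4594 84.4222] 1042
  fin n 179 [0.5052 0.1715] [0.5052 0.1715] yaw 162.7006888420195 len 0.06276373217909198 zmax [0.1185 0.1185 0.1189 0.1199 0.1201]
  band rect 0.5059798955917358 0.17330142855644226 (0.05051867663860321, 0.1297260820865631) 72.339599609375
 crested 0.77 [277.1, 299.9] col [  0.     145.674  159.9114] 1091
side bar 1887 [ 0.6698 -0.0378] [-0.0996  0.995 ] deg -5.71502748996059 ztop [0.1305 0.1339]
 collar 78 [345.3333 205.0897] [0.6675 0.05   0.135 ] [0.6598 0.0546 0.125 ]
 collar 81 [302.2099 235.1728] [ 0.6806 -0.0888  0.1367] [ 0.6732 -0.0847  0.125 ]
 crested 0.86 [388.8, 276.7] col [ 70.601  170.6701 184.6943] 1356
 crested 0.64 [341.1, 176.6] col [106.231  100.6667  99.6213] 682
  fin n 132 [0.5134 0.1629] [0.5087 0.1639] yaw -12.723136585742921 len 0.05647108945276151 zmax [0.1166 0.1168 0.1171 0.1173 0.1173]
  band rect 0.505722165107727 0.16820994019508362 (0.05067713186144829, 0.13441701233386993) 73.5904312133789
 crested 0.47 [285.5, 144.4] col [ 68.802  147.5347 165.2525] 201
```

```bash
cat >> h.py <<'E'
FR=np.array([.5055,.171,0]);FY=np.radians(-17.4)
BAY=np.array([.6645,-.015,0]);RY=np.radians(5.65)
def ori(psi,a,flip):
    z=np.array([np.sin(a)*np.cos(psi),np.sin(a)*np.sin(psi),-np.cos(a)]);y=np.array([-np.sin(psi),np.cos(psi),0])*(-1 if flip else 1)
    return R.from_matrix(np.c_[np.cross(y,z),y,z])
def tcp(frame,psi,a,flip,back=0,gz=.100):
    "TCP pose gripping a frame whose origin/yaw is given"
    o=ori(psi,a,flip);return np.asarray(frame)+[0,0,gz]+o.apply([0,0,.019-back]),o.as_rotvec()
E
python3 - <<'E'
from h import *
np.set_printoptions(precision=2,suppress=True)
ex=np.array([np.cos(RY),np.sin(RY),0])
for a in(34,38,42,46):
  for f in(0,1):
    r=np.radians(a);print(a,f)
    for n,p in(("above",tcp(FR,FY,r,f,.09)),("grasp",tcp(FR,FY,r,f)),("lift",tcp(FR+[0,0,.165],FY,r,f)),("pre",tcp(BAY+[0,0,.165]-.17*ex,RY,r,f)),("over",tcp(BAY+[0,0,.165],RY,r,f)),("down",tcp(BAY+[0,0,.068],RY,r,f)),("out",tcp(BAY+[0,0,.068],RY,r,f,.12))):
        print("  ",n,robot.solve_ik(*p))
E
```

```text
34 0
   above [ 0.44 -0.07 -0.76  0.42 -0.39  0.65]
   grasp [ 0.36  0.1  -0.82  0.16 -0.35  0.57]
   lift [ 0.36 -0.1  -0.54  0.63 -0.35  0.57]
   pre [-0.37 -0.27 -0.68  0.61  0.26 -0.4 ]
   over [-0.22  0.07 -0.4   0.54  0.17 -0.27]
   down [-0.22  0.16 -0.56  0.29  0.17 -0.27]
   out [-0.27 -0.06 -0.52  0.55  0.2  -0.31]
34 1
   above [ 0.44 -0.07 -0.76  0.42 -0.39 -2.49]
   grasp [ 0.36  0.1  -0.82  0.16 -0.35 -2.57]
   lift [ 0.36 -0.1  -0.54  0.63 -0.35 -2.57]
   pre [-0.37 -0.27 -0.68  0.61  0.26  2.74]
   over [-0.22  0.07 -0.4   0.54  0.17  2.88]
   down [-0.22  0.16 -0.56  0.29  0.17  2.88]
   out [-0.27 -0.06 -0.52  0.55  0.2   2.84]
38 0
   above [ 0.48 -0.08 -0.82  0.33 -0.45  0.66]
   grasp [ 0.38  0.1  -0.88  0.05 -0.4   0.57]
   lift [ 0.38 -0.12 -0.6   0.54 -0.4   0.57]
   pre [-0.4  -0.31 -0.75  0.53  0.3  -0.4 ]
   over [-0.23  0.04 -0.47  0.42  0.2  -0.26]
   down [-0.23  0.14 -0.63  0.17  0.2  -0.26]
   out [-0.29 -0.1  -0.61  0.44  0.23 -0.31]
38 1
   above [ 0.48 -0.08 -0.82  0.33 -0.45 -2.48]
   grasp [ 0.38  0.1  -0.88  0.05 -0.4  -2.57]
   lift [ 0.38 -0.12
[... 815 characters left out ...]
]
   out [-0.31 -0.14 -0.71  0.32  0.27  2.83]
46 0
   above [ 0.56 -0.08 -0.94  0.11 -0.58  0.68]
   grasp [ 0.43  0.12 -0.99 -0.19 -0.5   0.56]
   lift [ 0.43 -0.15 -0.72  0.35 -0.5   0.56]
   pre [-0.45 -0.38 -0.88  0.34  0.38 -0.4 ]
   over [-0.25 -0.01 -0.63  0.18  0.25 -0.25]
   down [-0.25  0.12 -0.78 -0.09  0.25 -0.25]
   out [-0.33 -0.17 -0.8   0.19  0.3  -0.3 ]
46 1
   above [ 0.56 -0.08 -0.94  0.11 -0.58 -2.46]
   grasp [ 0.43  0.12 -0.99 -0.19 -0.5  -2.58]
   lift [ 0.43 -0.15 -0.72  0.35 -0.5  -2.58]
   pre [-0.45 -0.38 -0.88  0.34  0.38  2.74]
   over [-0.25 -0.01 -0.63  0.18  0.25  2.9 ]
   down [-0.25  0.12 -0.78 -0.09  0.25  2.9 ]
   out [-0.33 -0.17 -0.8   0.19  0.3   2.84]
```

```bash
cat >> h.py <<'E'
A=np.radians(39)
E
python3 - <<'E'
from h import *
np.set_printoptions(precision=3,suppress=True)
p=np.array(robot.read_eef_pos());robot.line_to(p+[0,0,.12],v=.3)
robot.goto(*tcp(FR,FY,A,0,.16));
im=robot.get_image("top");cv2.imwrite("pics/top1.png",im["color"])
robot.line_to(tcp(FR,FY,A,0)[0],v=.12)
print(robot.read_ft_force(),robot.read_eef_pos()-tcp(FR,FY,A,0)[0])
robot.close(60)
print(robot.read_width(),robot.read_finger_force(),robot.read_ft_force())
f=robot.line_to(tcp(FR+[0,0,.05],FY,A,0)[0],v=.1)
print(robot.read_width(),robot.read_ft_force(),robot.read_ft_torque(),robot.read_t())
im=robot.get_image("side");cv2.imwrite("pics/side1.png",im["color"])
E
```

```text
[-0.722  0.438  0.518] [0. 0. 0.]
0.01149492535764582 58.88843324035406 [-2.019  0.56   2.208]
0.01131116355548665 [-0.307  0.427 -2.986] [0.27  0.929 0.014] 7.325
```

View pics/side1.png

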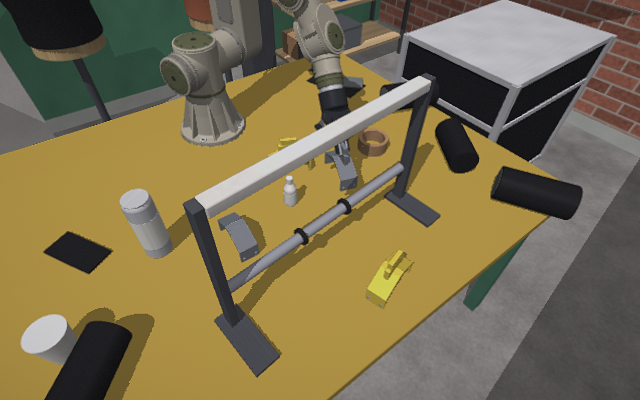

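The frame is held, visible at (343,168) in the side view, with a grip width of 11.3 mm. I'll carry it to the pre-pose and check its yaw and position from there.

```bash
python3 - <<'E'
from h import *
np.set_printoptions(precision=3,suppress=True)
ex=np.array([np.cos(RY),np.sin(RY),0]);pre=BAY+[0,0,.17]-.16*ex
robot.line_to(tcp(FR+[0,0,.17],FY,A,0)[0],v=.15)
robot.line_to(*tcp(pre,RY,A,0),v=.12)
robot.hold(.3)
print(robot.read_width(),robot.read_ft_force(),robot.read_ft_torque(),robot.read_t(),pre)
for c in("side","top"):
    im=robot.get_image(c);cv2.imwrite(f"pics/{c}2.png",im["color"])
    v,u=np.mgrid[:400,:640];P=pts(im,np.c_[u.ravel(),v.ravel()]).reshape(400,640,3);ok=im["z_map"]>0
    for o in robot.silhouettes(im,"crested"):
        Q=P[o["region"]&ok];Q=Q[np.linalg.norm(Q[:,:2]-pre[:2],axis=1)<.09]
        if len(Q)<100: continue
        q=Q-pre; ey=np.array([-ex[1],ex[0],0]);L=np.c_[q@ex,q@ey,q[:,2]]
        print(c,o["point"],len(Q),"x",np.percentile(L[:,0],[1,99]),"y",np.percentile(L[:,1],[1,99]),"z",np.percentile(L[:,2],[1,99]))
        B=L[(L[:,2]<.08)];print(" rect",cv2.minAreaRect(B[:,:2].astype(np.float32)))
K=cam(im)
im=robot.get_image("side");cv2.imwrite("pics/side2c.png",cv2.resize(im["color"][100:300,180:460],None,fx=2.8,fy=2.8))
E
```

```text
0.011117407439462526 [ 0.568 -0.253 -3.17 ] [-0.062  0.976  0.038] 10.4167 [ 0.505 -0.031  0.17 ]
side [292.9, 171.9] 576 x [-0.062  0.067] y [-0.027  0.022] z [0.001 0.116]
 rect ((0.0018756389617919922, -0.0028303805738687515), (0.1316366046667099, 0.049242328852415085), 0.18513071537017822)
top [337.6, 216.0] 694 x [-0.024  0.065] y [-0.022  0.027] z [0.039 0.118]
 rect ((0.024913763627409935, -0.010671358555555344), (0.1025698110461235, 0.07581386715173721), 0.06715919822454453)
```

View pics/side2c.png

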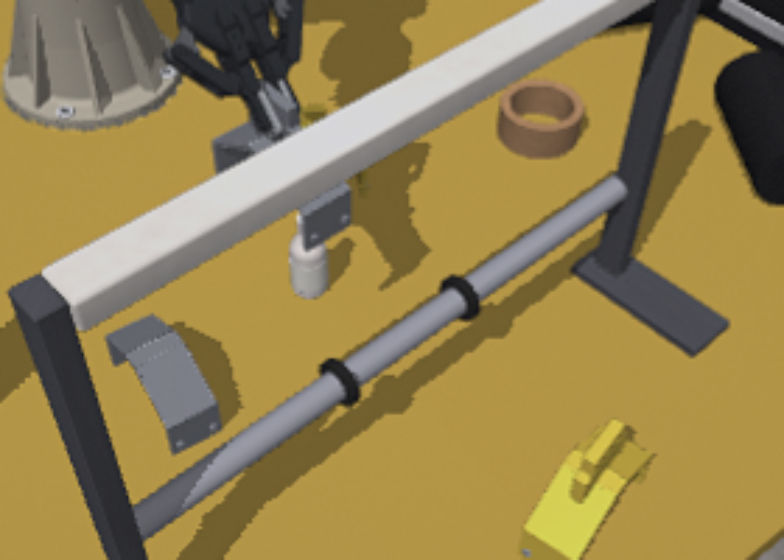

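The held frame agrees with the model to about 2 mm, and it is level and square. I'll insert it now.

```bash
python3 - <<'E'
from h import *
np.set_printoptions(precision=3,suppress=True)
print(robot.line_to(tcp(BAY+[0,0,.165],RY,A,0)[0],v=.08,f_stop=15))
print(robot.read_ft_force())
print(robot.line_to(tcp(BAY+[0,0,.085],RY,A,0)[0],v=.07,f_stop=10), robot.read_ft_force())
s=robot.line_to(tcp(BAY+[0,0,.063],RY,A,0)[0],v=.02,f_stop=6)
print(s,robot.read_eef_pos()-tcp(BAY,RY,A,0)[0],robot.read_ft_force(),robot.read_ft_torque(),robot.read_t())
im=robot.get_image("side");cv2.imwrite("pics/side3.png",cv2.resize(im["color"][100:300,180:460],None,fx=2.8,fy=2.8))
E
```

```text
False
[ 0.189 -1.1   -2.473]
False [-0.862  0.136 -3.613]
True [0.    0.    0.068] [-1.481 -0.015  2.512] [-0.012  0.323  0.018] 14.9167
```

View pics/side3.png

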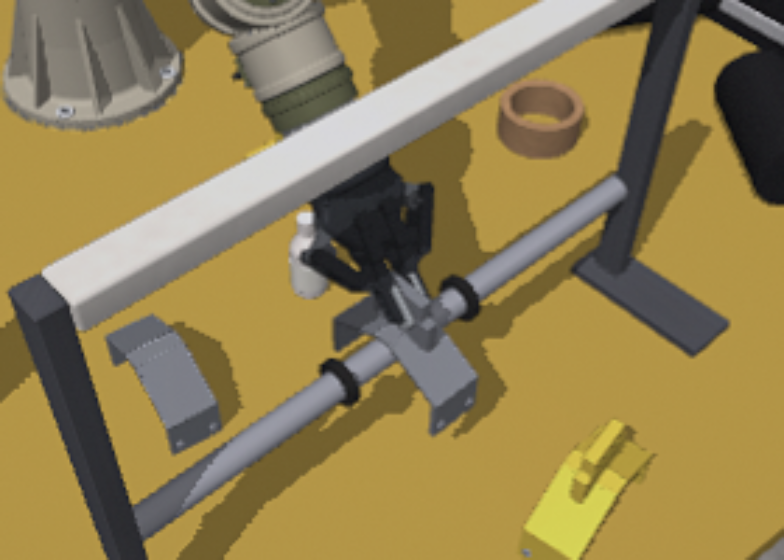

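Contact came at exactly the expected height. Before release I'll check the cross-rail centring with a cylinder fit of the bar.

```bash
python3 - <<'E'
from h import *
from scipy.optimize import least_squares
np.set_printoptions(precision=4,suppress=True)
ex=np.array([np.cos(RY),np.sin(RY),0]);ey=np.array([-ex[1],ex[0],0])
for c in("side","top"):
    im=robot.get_image(c)
    v,u=np.mgrid[:400,:640];P=pts(im,np.c_[u.ravel(),v.ravel()]).reshape(400,640,3);ok=im["z_map"]>0
    q=P-BAY;L=np.stack([q@ex,q@ey,q[...,2]],-1)
    m=ok&(np.hypot(L[...,0],L[...,2]-.12)<.022)&(abs(L[...,1])>.085)&(abs(L[...,1])<.22);B=L[m]
    f=lambda p:np.hypot(B[:,0]-p[0]-p[1]*B[:,1],B[:,2]-p[2])-.013
    s=least_squares(f,[0,0,.12],loss="soft_l1",f_scale=.002);print(c,"bar dx,slope,z",s.x,len(B))
    for o in robot.silhouettes(im,"crested"):
        Q=L[o["region"]&ok];Q=Q[np.hypot(Q[:,0],Q[:,1])<.1]
        if len(Q)<100: continue
        b=Q[Q[:,2]<.068+.08];print(o["point"],"rect",cv2.minAreaRect(b[:,:2].astype(np.float32)),"x",np.percentile(Q[:,0],[1,99]),"y",np.percentile(Q[:,1],[1,99]))
        d=cv2.bilateralFilter
        far=Q[Q[:,0]>.055]; print(" far face x",np.median(far[far[:,2]<.1][:,0]),len(far))
print(robot.read_t())
E
```

```text
side bar dx,slope,z [-0.0014 -0.0008  0.1196] 1146
[330.0, 226.1] rect ((0.0005580410361289978, 0.0087675079703331), (0.07264082133769989, 0.13327854871749878), 89.63984680175781) x [-0.0628  0.0658] y [-0.0269  0.0232]
 far face x 0.06448277571468747 249
[302.2, 234.0] rect ((0.00044502317905426025, -0.0034978464245796204), (0.04106016084551811, 0.15067534148693085), 0.4227420687675476) x [-0.019   0.0205] y [-0.0785  0.0703]
 far face x nan 0
top bar dx,slope,z [-0.0006  0.0013  0.1197] 1208
[325.9, 155.5] rect ((0.03367892652750015, 0.00214250385761261), (0.04984258860349655, 0.058717645704746246), 89.91831970214844) x [-0.0194  0.062 ] y [-0.0225  0.0269]
 far face x 0.05945268615400967 60
15.1667
  return _methods._mean(a, axis=axis, dtype=dtype,
  ret = ret.dtype.type(ret / rcount)
```

```bash
python3 - <<'E'
from h import *
np.set_printoptions(precision=3,suppress=True)
ex=np.array([np.cos(RY),np.sin(RY),0]);b=BAY-.001*ex
robot.line_to(tcp(BAY+[0,0,.071],RY,A,0)[0],v=.02)
robot.line_to(tcp(b+[0,0,.071],RY,A,0)[0],v=.02)
print(robot.line_to(tcp(b+[0,0,.064],RY,A,0)[0],v=.02,f_stop=4),robot.read_ft_force(),robot.read_eef_pos()-tcp(b,RY,A,0)[0])
robot.let_go();robot.hold(.3)
print(robot.read_width(),robot.read_ft_force(),robot.read_t())
im=robot.get_image("side");cv2.imwrite("pics/side4.png",cv2.resize(im["color"][100:300,180:460],None,fx=2.8,fy=2.8))
E
```

```text
True [-1.581  0.122  3.89 ] [ 0.001 -0.     0.068]
0.08520858462319107 [-0.562  0.083  0.739] 17.1583
```

View pics/side4.png

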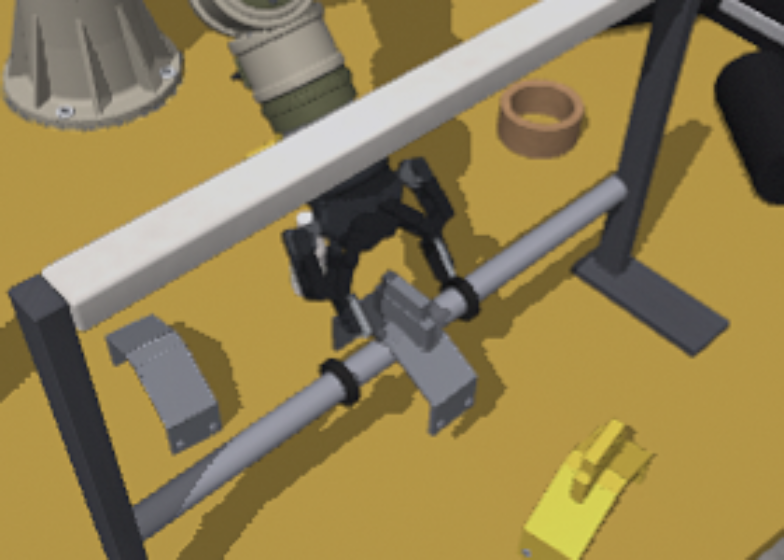

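Released; the frame sits level at (425,345). I'll back out along the tool axis and check.

```bash
python3 - <<'E'
from h import *
np.set_printoptions(precision=3,suppress=True)
p=np.array(robot.read_eef_pos());zt=ori(RY,A,0).apply([0,0,1])
robot.line_to(p-zt*.16,v=.12);robot.hold(.8)
ex=np.array([np.cos(RY),np.sin(RY),0]);ey=np.array([-ex[1],ex[0],0])
im=robot.get_image("side");q=region(im,np.ones((400,640),bool))-BAY;L=np.c_[q@ex,q@ey,q[:,2]]
Q=L[(abs(L[:,0])<.08)&(abs(L[:,1])<.05)&(L[:,2]>.05)&(L[:,2]<.2)]
print("x,y,z",np.percentile(Q,[1,99],axis=0))
F=Q[Q[:,2]>.17];print("fin top z vs x",np.polyfit(F[:,0],F[:,2],1),len(F),F[:,:2].min(0),F[:,:2].max(0))
for n in("plain","glue","can","tape"):
    for o in robot.place_of(im,n)[:1]:print(n,onplane(im,o["point"],0)[0])
print(robot.read_t(),robot.read_eef_pos())
cv2.imwrite("pics/side5.png",cv2.resize(im["color"][100:300,180:460],None,fx=2.8,fy=2.8))
E
```

```text
x,y,z [[-0.064 -0.047  0.069]
 [ 0.065  0.046  0.184]]
fin top z vs x [-0.047  0.18 ] 144 [-0.024 -0.009] [0.025 0.005]
plain [ 0.514 -0.173  0.   ]
glue [0.474 0.005 0.   ]
can [ 0.409 -0.356  0.   ]
tape [0.409 0.383 0.   ]
19.7417 [ 0.574 -0.024  0.275]
```

View pics/side5.png

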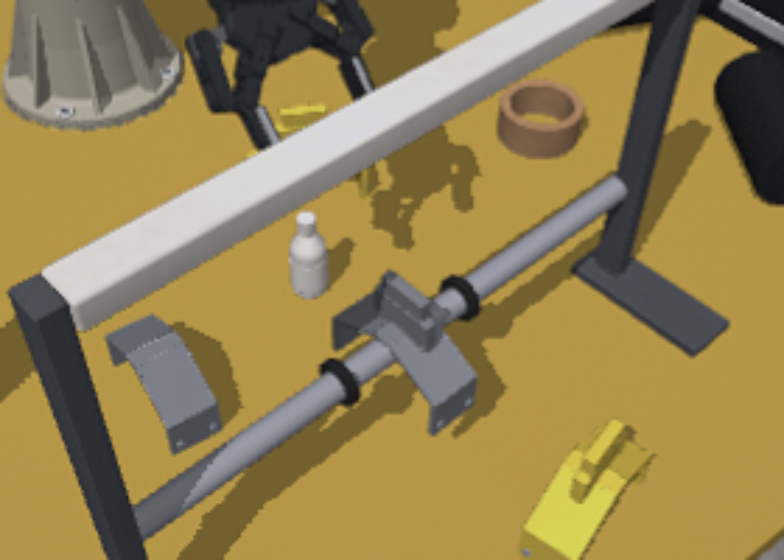

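The frame hangs level and square between the collars at (340,380) and (458,295). The bystanders haven't moved and the robot is clear.

```bash
python3 -c "
from bench import robot
print(robot.hand_in())"
```

```text
the job is handed in; nothing more can be done
None
```

The crested frame hangs by itself on the rail between the two collars, upright and square to it; the lamp and the bystanders were left alone, and the job was handed in at about 20 s on the robot's clock.

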